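# Start a large wash at the laundrette console

## Task

Start a large wash at the laundrette's control console: first switch it on by pressing the raised end of the rocker fully down, then press the largest of the three square load keys fully down so that it stays down, and last press the long start bar fully down, keep it down for two seconds and let it come up again. Only press, with the fingertips: do not press the other two load keys or the round stop button, and neither lift nor shift any of the things that stand on the console and the table.

Things in the scene. Friction and masses are not known exactly. Their poses are not given: they have to be found in the camera images.
- console: Flat-topped steel console fixed to the table, 280 (x) x 400 (y) x 60 high; low display, 50 high, along its far edge. Origin: centre of underside; x to its far side, y left, z up; yaw up to 0.35 rad. White controls in black bezels (8 high) in two rows of three places 110 apart, order varies: far row (x +55) three square load keys, near row (x -50) rocker, stop button, start bar.
- rocker_raised_end (a point): Point on top of the rocker's raised half, 18 mm from the pivot, about 86 above the table when off; moves with the rocker, down about 9 when fully on. Rocker: 52 long (console y) x 34 wide, black line over the pivot, a shallow V plate 7 thick pivoting about console x; its left (console +y) half is raised when off. The point's x axis is parallel to console x.
- rocker (a joint): Rocker angle, rad: 0 off (left half raised; starts 0 to 0.05), 0.50 fully on (left half down, right half raised). Friction holds it where it is left; about 3 N at the point turns it.
- key_large_top (a point): Centre of the top face of the largest square load key, 44 x 44, 78 above the table when up; moves with the key; axes parallel to the console's.
- key_large (a joint): Travel of the large key, m: 0 up, 0.006 at the bottom. A latching key: it stays where it is pressed to (about 3 N moves it, there is no spring).
- key_medium_top (a point): Centre of the top of the medium square load key, 30 x 30, 78 above the table.
- key_medium (a joint): Travel of the medium key, m: 0 up, 0.006 down; same mechanism as the large key.
- key_small_top (a point): Centre of the top of the small square load key, 18 x 18, 78 above the table.
- key_small (a joint): Travel of the small key, m: 0 up, 0.006 down; same mechanism as the large key.
- start_bar_top (a point): Centre of the top face of the long start bar, 84 (console y) x 24 (console x), 78 above the table when up; moves with the bar.
- start_bar (a joint): Travel of the start bar, m: 0 up, 0.006 at the bottom. Sprung: 1.5 N to start, 5 N at the bottom, comes up when let go.
- stop_button_top (a point): Top centre of the round mushroom-shaped stop button, 38 dia, 86 above the table.
- stop_button (a joint): Travel of the stop button, m: 0 up, 0.006 down. Sprung like the start bar.
- dosing_cap: Bystander, loose: blue plastic dosing cap, 36 dia x 34 tall, stands on the console between the two rows of controls; origin at the centre of its underside.
- clothes_peg: Bystander, loose: wooden clothes peg, 68 x 10 x 12, lies on the console between the two rows of controls; origin at the centre of its underside.
- token_stack: Bystander, loose: stack of brass tokens, 26 dia x 14 tall, on the console in front of the near row; origin at the centre of its underside.
- detergent: Bystander, loose: white detergent bottle, 76 dia x 210 tall, on the table left of the console; origin at the centre of its underside.
- scoop_jar: Bystander, loose: clear jar, 70 dia x 90 tall, on the table left of the console; origin at the centre of its underside.
- lint_brush: Bystander, loose: lint brush lying on the table right of the console; origin at the middle of its underside.
- coffee_cup: Bystander, loose: white mug, 76 dia x 85 tall, on the table right of the console; origin at the centre of its underside.

How it is judged (in metres and radians):
On the way, in this order (a step that is already met when the one before it is completed fails the run):
1. the rocker is switched on (value of joint rocker above 0.43 rad), for 0.1 s.
2. the large load key is pressed down (value of joint key_large above 0.0045 m), for 0.1 s.
3. the start bar is held down (two seconds asked, 1.5 s demanded) (value of joint start_bar above 0.0045 m), for 1.5 s.
At the end, for the whole second after the job is handed in: The rocker is on (above 0.43 rad), the large key is down (more than 4.5 mm), the start bar is up again (less than 1.5 mm), the other two load keys and the stop button are up (less than 2 mm), and every bystander is within 20 mm of where it started (value of joint rocker above 0.43 rad and value of joint key_large above 0.0045 m and value of joint start_bar below 0.0015 m and value of joint each of key_medium, key_small, stop_button below 0.002 m and distance of each of dosing_cap, clothes_peg, token_stack, detergent, scoop_jar, lint_brush, coffee_cup from where it was at the start of the episode below 0.02 m); the robot touches nothing.
It fails at once if the large key is pressed before the rocker is on (value of joint key_large above 0.003 m and value of joint rocker below 0.38 rad).
It fails at once if the start bar is pressed before the rocker is on and the large key is down (value of joint start_bar above 0.003 m and (value of joint rocker below 0.38 rad or value of joint key_large below 0.004 m)).
It fails at once if the medium or small load key or the stop button is pressed (3 mm) (value of joint any of key_medium, key_small, stop_button above 0.003 m).
It fails at once if a bystander is lifted, carried or shifted (20 mm) (distance of any of dosing_cap, clothes_peg, token_stack, detergent, scoop_jar, lint_brush, coffee_cup from where it was at the start of the episode above 0.02 m).
It also fails if it takes over 48 s, if anything falls off the work surface, if the arm or the gripper's body presses on something with over 40 N, if the wrist force passes 120 N, or if a joint passes its speed limit or range.

## Robot

A 7-joint arm with a two-finger parallel gripper is mounted at the origin on the work surface. World frame = base frame: x ahead of the robot, y to its left, z up, the work surface at z = 0. Lengths are in m, angles in degrees, forces in N, time in s.
With the tool pointing down it reaches from about 0.4 to 0.9 m from the base axis. Payload 5.5 kg.
Tool frame: the origin (TCP) lies between the finger pads; the fingertips stand 14 mm ahead of it and the grasp point (between the pads) lies 5 mm behind it; z points along the fingers, y is the line along which they close (so a half turn about z gives the same grasp; the last joint's range is limited). The gripper opens to 85 mm and grips with 20 to 120 N. Pads are 22 mm wide; open, the fingers measure 114 mm over their backs; the gripper's body (76 mm by 85 mm) begins 54 mm behind the grasp point. The pads swing forward as they close: fully open they stand 13 mm farther back than shut.
Start: joints at [84.752, 28.699, -24.465, 88.831, 12.651, 65.22, -12.049], TCP at [0.226, -0.61, 0.245] pointing down, gripper open.
Joint ranges: [-164.97, 164.97], [-17.58, 116.51], [-87.97, 89.64], [11.32, 138.91], [-80.73, 260.73], [10.89, 115.49], [-147.41, 147.41]. Speed limits (degrees/s): [147.25, 147.25, 180, 180, 180, 180, 180].

## Interface

Orientations are given as a 3x3 rotation matrix whose columns are the frame's x, y, z axes.
In Python, from plant import robot, eyes, job gives the robot as it stands.
- The arm moves only by the tool arm_command, never from a script. Its argument "moves" is a list of rows, each a list of 7 numbers: the turn, a rotation vector about the tool's x, y, z as a fraction of full scale, then the shift along the tool's x, y, z as a fraction of full scale, then the opening, from -1 (shut) to 1 (fully open). In form: [[wx, wy, wz, x, y, z, claw], ...]. A call has 1 to 8 rows; each row is the pose to reach, as a shift and turn from the pose commanded when the call began, along the tool's axes at that moment; what a row does not reach only later rows make up. Full scale, the value 1, is 0.25 m for a shift and 120 degrees for a turn. A row lasts 1/12 s, in which the tool goes at most 41.7 mm and 7.16 degrees, less where a joint would pass 70% of its speed; a pose out of reach is approached as far as the arm can. A call with a number of a shift or a turn outside -1 to 1 is refused whole. A call with a gripper value outside its range is refused whole. The fingers move at their own pace and stop on an object; "grip_force" is the grip in N (left out, the last holds). Time passes only in rows, so rows that repeat a pose let the fingers close. It gives the time, the measured TCP pose, the force, the opening and the grip force at its end, in the units of the state.
- robot.get_obs(): the state, without advancing time (a new reading comes with each control period).
- eyes.read_camera(name): name is "side" or "top" or "wrist"; returns (picture, depth): 384x512x3 uint8, red, green, blue; 384x512 float32, m along the optical axis (not along the pixel's ray), 0 where there is no reading.
- eyes.camera_model(name): a dict with "fx", "fy", "cx", "cy" (pixels), "R" (3x3) and "t" (3): a world point X has camera coordinates R X + t. Camera axes: x right, y down, z forward; pixel columns grow to the right and rows downward; lengths in m; the calibration is good to about 2 mm. The wrist camera is an equidistant fisheye: a pixel r from the principal point sees the ray r / f radians off the axis. A picture is of the moment at which its call begins: read the wrist's pose just before it. camera_model takes no time and is no camera call; for the wrist camera it gives the pose at the moment of the call.
- job.job_done(): hands the job in; it is judged then, once.
The state is a dict: "clock": time; "qpos": joint angles; "qd": joint speeds; "joint_efforts": joint torques, N m; "tool_pos": TCP position; "ee_rot": TCP orientation; "wrist_force": force on the tool from outside, world axes, zero at the start; "moment": the same for the moment, N m; "finger_gap": opening from 0.0 (shut) to 1.0 (fully open); "finger_force": force on a finger pad.
Only numpy, scipy, OpenCV 4.12 (cv2) and the standard library are available. Lean on these libraries where they do the work, as an engineer would, in place of code of your own. Each camera call takes 0.05 s, during which the arm holds its last target. There are 200 camera calls.

## Working session

There is one attempt and no reset: what is moved stays moved. The work goes in short steps, Python scripts to look and compute and a tool call to move; the robot and the scene stay as the last step left them, time stands still between calls to the robot, and variables do not carry over. Pictures are saved under pics/ and viewed, at most 10 in all, crops included, and the job is handed in when it is done.

Besides the shell and the picture viewer there is one more tool, called by a JSON object that holds its "method" and its "body". arm_command: Moves the arm, as the interface text tells. Its arguments: {"type":"object","properties":{"moves":{"type":"array","items":{"type":"array","items":{"type":"number"}}},"grip_force":{"type":"number"}},"required":["moves"]}

```bash
mkdir -p pics
python3 - <<'E'
from plant import robot, eyes, job
import cv2,numpy as np
o=robot.get_obs();print(o['clock'],o['tool_pos'],o['ee_rot'],o['finger_gap'])
for n in("top","side"):
    p,d=eyes.read_camera(n);cv2.imwrite(f"pics/{n}.png",p[:,:,::-1]);np.savez(f"{n}.npz",p=p,d=d,**eyes.camera_model(n))
    print(n,eyes.camera_model(n))
a=cv2.imread("pics/top.png")
cv2.imwrite("pics/top2.png",cv2.resize(a,(800,600),interpolation=cv2.INTER_CUBIC))
E
```

```text
0.0 [ 0.22556086 -0.60888826  0.24423718] [[ 9.37685672e-01  3.47484141e-01 -5.93433291e-04]
 [ 3.47484633e-01 -9.37683784e-01  1.88414995e-03]
 [ 9.82594537e-05 -1.97294937e-03 -9.99998049e-01]] 0.9978926784036749
top {'fx': 370.8768622263903, 'fy': 370.8768622263903, 'cx': 259.43495547138326, 'cy': 188.8739682205084, 'R': array([[-0.02047137, -0.99977886,  0.00481263],
       [-0.99017179,  0.01960808, -0.13847509],
       [ 0.1383501 , -0.0076001 , -0.99035422]]), 't': array([-0.00298273,  0.51168881,  1.17983096])}
side {'fx': 497.75998795912676, 'fy': 497.75998795912676, 'cx': 254.76151430265378, 'cy': 191.92502007877405, 'R': array([[ 0.73846509, -0.67418455,  0.01202081],
       [-0.50283625, -0.56248195, -0.65633053],
       [ 0.44924939,  0.47863268, -0.75437772]]), 't': array([-0.37380659,  0.32393927,  1.57389511])}
```

View pics/top2.png

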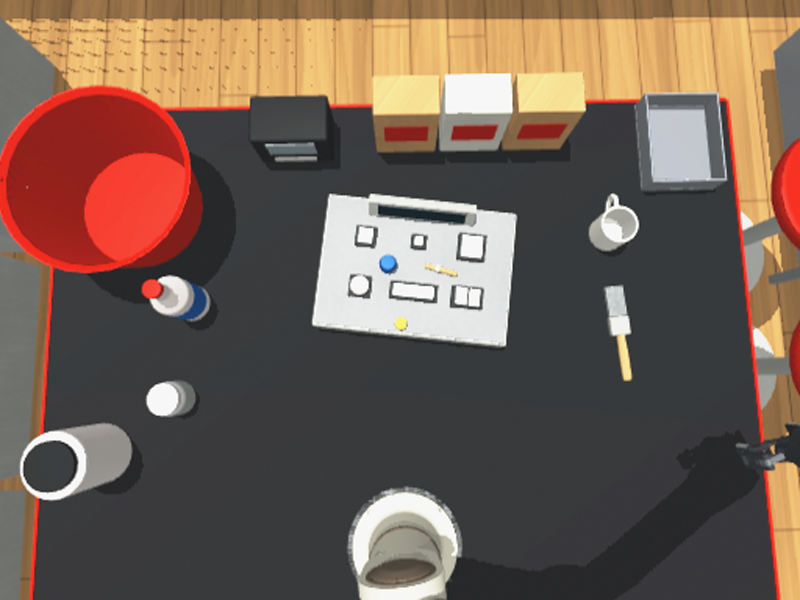

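View pics/side.png

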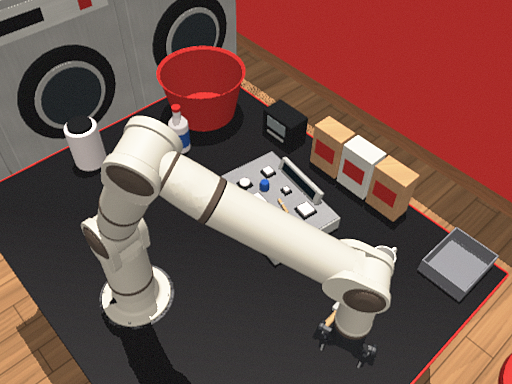

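The top view shows the console around (415,270). The far row, left to right, is medium (366,235), small (418,241), large (471,246). The near row is stop (360,286), start bar (413,291), rocker (466,296). The cap is at (388,263), the peg at (441,269) and the tokens at (401,323). In the side view the arm hides part of the console.

```bash
cat > h.py <<'E'
import numpy as np,cv2
def cast(m,uv,z):
    uv=np.atleast_2d(uv).astype(float)
    r=np.c_[(uv[:,0]-m['cx'])/m['fx'],(uv[:,1]-m['cy'])/m['fy'],np.ones(len(uv))]@m['R']
    c=-m['R'].T@m['t']; s=(z-c[2])/r[:,2]
    return c+r*s[:,None]
E
python3 - <<'E'
from h import *
m=np.load("top.npz");p=m['p'];x0,y0,S=195,118,6
g=cv2.cvtColor(p,cv2.COLOR_RGB2GRAY)[y0:226,x0:340]
G=cv2.resize(g,None,fx=S,fy=S,interpolation=cv2.INTER_CUBIC)
B=cv2.threshold(G,110,255,cv2.THRESH_BINARY_INV)[1]
cs,h=cv2.findContours(B,cv2.RETR_CCOMP,cv2.CHAIN_APPROX_NONE)
for c,hh in zip(cs,h[0]):
    a=cv2.contourArea(c)
    if a<200 or a>12000: continue
    (u,v),(w,l),an=cv2.minAreaRect(c)
    uv=(np.array([u,v])+.5)/S-.5+[x0,y0]
    z=.068 if hh[3]<0 else .078
    print('outer' if hh[3]<0 else 'hole',uv.round(1),np.round([w/S,l/S,an],1),cast(m,uv,z)[0].round(4))
# console outline
b=cv2.threshold(G,110,255,cv2.THRESH_BINARY)[1]
cs,_=cv2.findContours(b,cv2.RETR_EXTERNAL,cv2.CHAIN_APPROX_NONE);c=max(cs,key=cv2.contourArea)
q=cv2.boxPoints(cv2.minAreaRect(c));print(cast(m,(q+.5)/S-.5+[x0,y0],.06).round(4))
E=cv2.cvtColor(G,cv2.COLOR_GRAY2BGR);cv2.imwrite("pics/crop.png",cv2.resize(E,(800,596)))
d=m['d'];print(d[190,298],d[158,302],d[186,264])
E
```

```text
outer [298.3 190.2] [20.8 13.7  5.6] [ 0.5003 -0.1368  0.068 ]
outer [264.2 186.6] [30.7 11.4  7.2] [ 0.5139 -0.0284  0.068 ]
outer [230.  183.2] [14.1 13.6  3. ] [0.5273 0.0805 0.068 ]
outer [248.  170.6] [11.1  7.7  5.8] [0.5669 0.0225 0.068 ]
outer [267.5 154.6] [9.9 9.5 5.9] [ 0.6183 -0.0414  0.068 ]
outer [301.2 158.3] [17.9 17.5  5.2] [ 0.6041 -0.15    0.068 ]
outer [234.  151.2] [13.7 12.9  6.2] [0.6315 0.0668 0.068 ]
[[ 0.4488  0.1817  0.06  ]
 [ 0.7409  0.1507  0.06  ]
 [ 0.6872 -0.2582  0.06  ]
 [ 0.3979 -0.2138  0.06  ]]
1.1682932 1.1898705 1.1738964
```

View pics/crop.png

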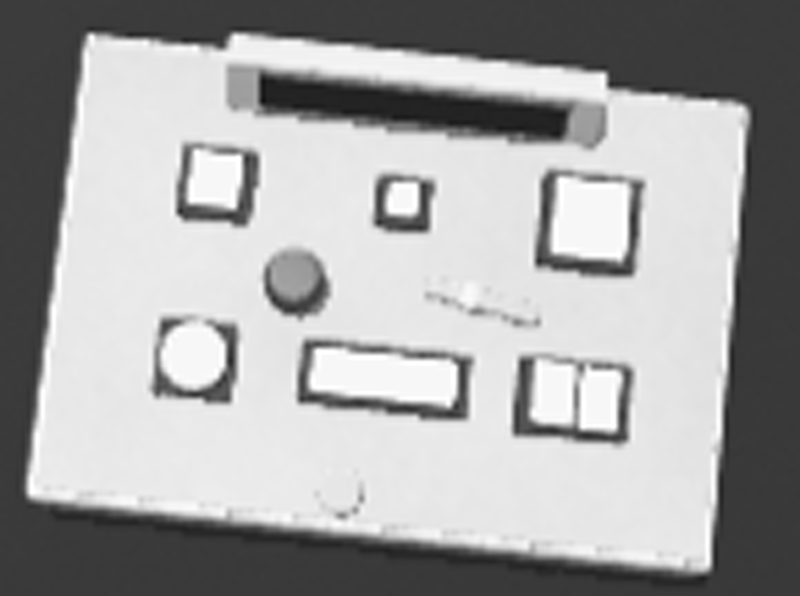

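The crop confirms the layout: the rocker at (575,395) with its pivot line at about (577,397), the large key at (590,220), and the bar at (384,379). The fit gives the console centre at (0.5634, -0.0345) with a yaw of -0.124 rad. I'll close the gripper and move over the rocker in two hops.

{"method": "arm_command", "body": {"moves": [[0, 0, -0.26, 0.86, -0.73, 0, -1], [0, 0, -0.26, 0.86, -0.73, 0, -1], [0, 0, -0.26, 0.86, -0.73, 0, -1], [0, 0, -0.26, 0.86, -0.73, 0, -1], [0, 0, -0.26, 0.86, -0.73, 0, -1], [0, 0, -0.26, 0.86, -0.73, 0, -1], [0, 0, -0.26, 0.86, -0.73, 0, -1], [0, 0, -0.26, 0.86, -0.73, 0, -1]], "grip_force": 40}}

```text
clock: 0.77
tool_pos: [0.3683, -0.3561, 0.2456]
ee_rot: [[0.614, 0.79, 0.001], [0.79, -0.614, 0.002], [0.003, -0.0, -1.0]]
wrist_force: [0.3, -0.4, 0.1]
finger_gap: -0.001
finger_force: 0.0
```

```bash
cat >> h.py <<'E'
P=np.array([.5634,-.0345]); psi=-.124
def con(x,y): c,s=np.cos(psi),np.sin(psi); return P+[c*x-s*y,s*x+c*y]
from scipy.spatial.transform import Rotation as Ro
def plan(x,y,z,o):
    # target: tool x along console +y, tool z down; offsets in full-scale units
    c,s=np.cos(psi),np.sin(psi); Rt=np.array([[-s,c,0],[c,s,0],[0,0,-1]]).T
    p=np.r_[con(x,y),z]; R=np.array(o['ee_rot'])
    w=Ro.from_matrix(R.T@Rt).as_rotvec(degrees=True)/120
    print('turn',w.round(4),'shift',(R.T@(p-o['tool_pos'])/.25).round(3),'target',p.round(4))
    print('t',o['clock'],'pos',np.round(o['tool_pos'],4),'F',np.round(o['wrist_force'],1),'gap',round(o['finger_gap'],3))
E
python3 -c "
from plant import robot
from h import *
plan(-.05,-.090,.20,robot.get_obs())"
```

```text
turn [ 2.000e-04 -1.400e-03 -2.562e-01] shift [ 1.082 -0.161  0.186] target [ 0.5027 -0.1176  0.2   ]
t 0.7667 pos [ 0.3683 -0.3561  0.2456] F [ 0.3 -0.4  0.1] gap -0.001
```

{"method": "arm_command", "body": {"moves": [[0, 0, -0.256, 0.95, -0.14, 0.1, -1], [0, 0, -0.256, 0.95, -0.14, 0.1, -1], [0, 0, -0.256, 0.95, -0.14, 0.1, -1], [0, 0, -0.256, 0.95, -0.14, 0.1, -1], [0, 0, -0.256, 0.95, -0.14, 0.1, -1], [0, 0, -0.256, 0.95, -0.14, 0.1, -1], [0, 0, -0.256, 0.95, -0.14, 0.1, -1], [0, 0, -0.256, 0.95, -0.14, 0.1, -1]]}}

```text
clock: 1.43
tool_pos: [0.485, -0.1535, 0.22]
ee_rot: [[0.13, 0.992, -0.0], [0.992, -0.13, 0.001], [0.001, -0.0, -1.0]]
wrist_force: [-0.5, -1.6, -0.6]
finger_gap: 0.001
finger_force: 0.0
```

```bash
python3 -c "
from plant import robot,eyes
from h import *
plan(-.05,-.090,.130,robot.get_obs())
m=eyes.camera_model('wrist');p,d=eyes.read_camera('wrist');cv2.imwrite('pics/w1.png',p[:,:,::-1]);print(m)"
```

```text
turn [-0.0002 -0.0005 -0.0029] shift [0.151 0.052 0.36 ] target [ 0.5027 -0.1176  0.13  ]
t 1.4333 pos [ 0.485  -0.1535  0.22  ] F [-0.5 -1.6 -0.6] gap 0.001
{'fx': 297.3186396354542, 'fy': 297.3186396354542, 'cx': 256.5097788196754, 'cy': 193.62343398305262, 'R': array([[ 9.91578896e-01, -1.29503488e-01, -3.74794426e-04],
       [-1.22230769e-01, -9.36841725e-01,  3.27699896e-01],
       [-4.27894026e-02, -3.24894489e-01, -9.44781794e-01]]), 't': array([-0.49974336, -0.11900816,  0.32714058])}
```

View pics/w1.png

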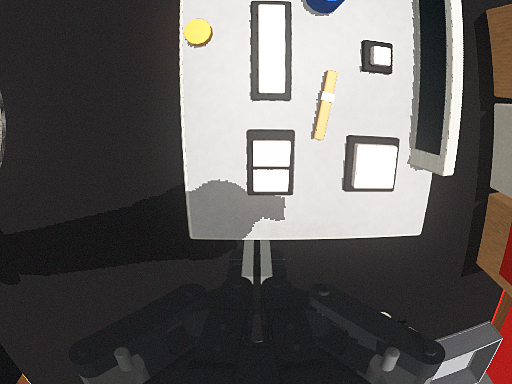

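The wrist view shows the rocker pivot line at (271,167), the large key top at (375,165), the bar at (271,50), the peg at (325,105) and the closed fingers at (257,250). I'll check these against the fit by casting fisheye rays.

```bash
cat >> h.py <<'E'
def fish(m,u,v,z):
    a=np.array([u-m['cx'],v-m['cy']]);r=np.hypot(*a);th=r/m['fx']
    ray=np.r_[np.sin(th)*a/r,np.cos(th)]@m['R'];c=-m['R'].T@m['t'];return c+ray*(z-c[2])/ray[2]
E
python3 -c "
from plant import eyes
from h import *
m=eyes.camera_model('wrist')
im=cv2.imread('pics/w1.png',0)
b=cv2.threshold(im,200,255,cv2.THRESH_BINARY)[1]
cs,_=cv2.findContours(b,cv2.RETR_LIST,cv2.CHAIN_APPROX_NONE)
c,s=np.cos(psi),np.sin(psi)
for k in cs:
    x,y,w,h=cv2.boundingRect(k)
    if cv2.contourArea(k)<200 or x<245 or x>400 or w>60: continue
    u,v=cv2.minAreaRect(k)[0];X=fish(m,u,v,.08 if (y>120 and x<300) else .078);d=X[:2]-P
    print(u,v,w,h,X.round(4),'console',np.round([c*d[0]+s*d[1],-s*d[0]+c*d[1]],4))
"
```

```text
270.5 180.0 36 23 [ 0.4968 -0.1526  0.08  ] console [-0.0515 -0.1254]
375.34429931640625 166.2908172607422 44 44 [ 0.6016 -0.1522  0.078 ] console [ 0.0525 -0.1121]
271.5 153.5 38 26 [ 0.5008 -0.1275  0.08  ] console [-0.0507 -0.1   ]
370.2799987792969 163.95999145507812 60 59 [ 0.5962 -0.1493  0.078 ] console [ 0.0468 -0.1098]
318.5716552734375 103.90982818603516 19 71 [ 0.5491 -0.0871  0.078 ] console [-0.0077 -0.054 ]
382.0 55.5 17 20 [ 0.6164 -0.045   0.078 ] console [ 0.0539 -0.0039]
376.2069091796875 56.982757568359375 36 37 [ 0.6101 -0.0464  0.078 ] console [ 0.0478 -0.006 ]
271.5 48.0 26 89 [ 0.5131 -0.0318  0.078 ] console [-0.0503 -0.0036]
270.0 51.0 45 103 [ 0.5114 -0.0345  0.078 ] console [-0.0516 -0.0064]
```

{"method": "arm_command", "body": {"moves": [[0, 0, 0, 0.145, 0.048, 0.1, -1], [0, 0, 0, 0.145, 0.048, 0.36, -1], [0, 0, 0, 0.145, 0.048, 0.36, -1], [0, 0, 0, 0.145, 0.048, 0.44, -1], [0, 0, 0, 0.145, 0.048, 0.44, -1], [0, 0, 0, 0.145, 0.048, 0.44, -1]]}}

```text
clock: 1.98
tool_pos: [0.4999, -0.1232, 0.1096]
ee_rot: [[0.137, 0.991, -0.003], [0.991, -0.137, 0.0], [-0.0, -0.003, -1.0]]
wrist_force: [-0.8, -0.2, -0.0]
finger_gap: -0.001
finger_force: 0.0
```

```bash
python3 -c "
from plant import robot,eyes
from h import *
plan(-.051,-.0915,.092,robot.get_obs())
p,d=eyes.read_camera('wrist');cv2.imwrite('pics/w2.png',cv2.resize(p[100:340,160:420,::-1],None,fx=2,fy=2))"
```

```text
turn [-0.0013  0.     -0.0066] shift [0.018 0.004 0.07 ] target [ 0.5015 -0.119   0.092 ]
t 1.9833 pos [ 0.4999 -0.1232  0.1096] F [-0.8 -0.2 -0. ] gap -0.001
```

View pics/w2.png

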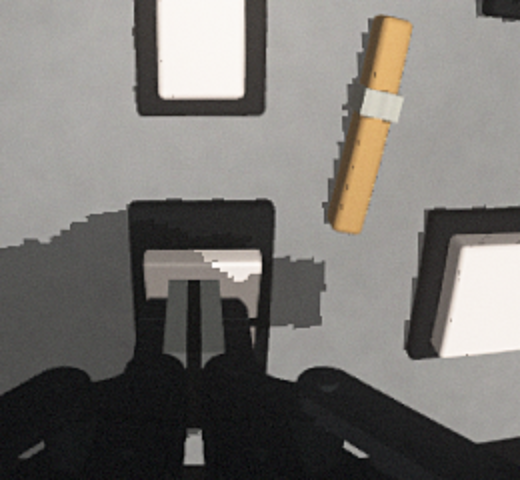

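The tip is over the raised half, with the upper half of the rocker ending at (200,250) and the pivot hidden under the fingers. Now I'll press.

{"method": "arm_command", "body": {"moves": [[0, 0, 0, 0.012, 0.004, 0, -1], [0, 0, 0, 0.012, 0.004, 0.02, -1], [0, 0, 0, 0.012, 0.004, 0.035, -1], [0, 0, 0, 0.012, 0.004, 0.045, -1], [0, 0, 0, 0.012, 0.004, 0.055, -1], [0, 0, 0, 0.012, 0.004, 0.06, -1], [0, 0, 0, 0.012, 0.004, 0.06, -1]]}}

```text
clock: 2.62
tool_pos: [0.5029, -0.1185, 0.0953]
ee_rot: [[0.134, 0.991, 0.001], [0.991, -0.134, 0.0], [0.0, 0.001, -1.0]]
wrist_force: [2.0, 1.4, 3.0]
finger_gap: 0.001
finger_force: 1.3
```

```bash
python3 -c "
from plant import robot,eyes
from h import *
plan(-.051,-.0915,.090,robot.get_obs())"
```

```text
turn [ 0.0003 -0.0001 -0.0051] shift [-0.003 -0.005  0.021] target [ 0.5015 -0.119   0.09  ]
t 2.6167 pos [ 0.5029 -0.1185  0.0953] F [2.  1.4 3. ] gap 0.001
```

Contact at about 3 N, turning. I'll press on in small steps.

{"method": "arm_command", "body": {"moves": [[0, 0, 0, 0, 0, 0.01, -1], [0, 0, 0, 0, 0, 0.02, -1], [0, 0, 0, 0, 0, 0.02, -1], [0, 0, 0, 0, 0, 0.02, -1]]}}

```text
clock: 2.95
tool_pos: [0.5032, -0.1181, 0.0915]
ee_rot: [[0.134, 0.991, 0.001], [0.991, -0.134, -0.0], [-0.0, 0.001, -1.0]]
wrist_force: [-2.0, 4.4, 15.2]
finger_gap: 0.001
finger_force: 7.6
```

{"method": "arm_command", "body": {"moves": [[0, 0, 0, 0, 0, 0.01, -1], [0, 0, 0, 0, 0, 0.01, -1], [0, 0, 0, 0, 0, 0.01, -1]]}}

```text
clock: 3.2
tool_pos: [0.5033, -0.1181, 0.091]
ee_rot: [[0.134, 0.991, 0.001], [0.991, -0.134, -0.002], [-0.002, 0.001, -1.0]]
wrist_force: [-9.9, 4.2, 37.2]
finger_gap: 0.004
finger_force: 18.4
```

{"method": "arm_command", "body": {"moves": [[0, 0, 0, 0, 0, -0.04, -1], [0, 0, 0, 0, 0, -0.15, -1], [0, 0, 0, -0.1, 0.1, -0.3, -1], [0, 0, 0, -0.15, 0.3, -0.3, -1], [0, 0, 0, -0.15, 0.42, -0.3, -1], [0, 0, 0, -0.15, 0.42, -0.3, -1], [0, 0, 0, -0.15, 0.42, -0.3, -1]]}}

```text
clock: 3.78
tool_pos: [0.6027, -0.1716, 0.1619]
ee_rot: [[0.137, 0.991, -0.0], [0.991, -0.137, 0.0], [0.0, -0.0, -1.0]]
wrist_force: [-0.2, 0.8, 0.4]
finger_gap: 0.0
finger_force: 0.0
```

```bash
python3 -c "
from plant import robot,eyes
from h import *
o=robot.get_obs()
plan(.054,-.1115,.102,o)
m=eyes.camera_model('wrist');p,d=eyes.read_camera('wrist');cv2.imwrite('pics/w3.png',p[:,:,::-1])
# depth profile across rocker along console y
c=np.cos(psi);s=np.sin(psi)
for y in np.arange(-.137,-.084,.004):
    X=np.r_[con(-.051,y),.08];q=m['R']@X+m['t'];th=np.arctan2(np.hypot(q[0],q[1]),q[2]);k=m['fx']*th/np.hypot(q[0],q[1])
    u,v=m['cx']+k*q[0],m['cy']+k*q[1]
    if 0<=u<512 and 0<=v<384:
        dd=d[int(v),int(u)];ray=q/q[2]*dd;W=m['R'].T@(ray-m['t']);print(round(y,3),int(u),int(v),W.round(4))
"
```

```text
turn [-0.0001 -0.0001 -0.0064] shift [ 0.079 -0.009  0.239] target [ 0.6032 -0.1518  0.102 ]
t 3.7833 pos [ 0.6027 -0.1716  0.1619] F [-0.2  0.8  0.4] gap 0.0
-0.137 127 215 [ 0.4886 -0.1688  0.0671]
-0.133 126 210 [ 0.4995 -0.1582  0.0857]
-0.129 125 205 [ 0.4999 -0.1544  0.0856]
-0.125 125 201 [ 0.4996 -0.151   0.0841]
-0.121 124 196 [ 0.4995 -0.1474  0.083 ]
-0.117 123 191 [ 0.4988 -0.1441  0.0808]
-0.113 122 187 [ 0.4985 -0.1405  0.0794]
-0.109 122 182 [ 0.4997 -0.1362  0.0807]
-0.105 121 177 [ 0.4984 -0.1329  0.0774]
-0.101 120 172 [ 0.499  -0.1289  0.0777]
-0.097 120 167 [ 0.4994 -0.1249  0.0773]
-0.093 119 162 [ 0.4995 -0.121   0.0766]
-0.089 118 157 [ 0.4996 -0.1171  0.076 ]
-0.085 118 152 [ 0.5    -0.1131  0.0756]
```

View pics/w3.png

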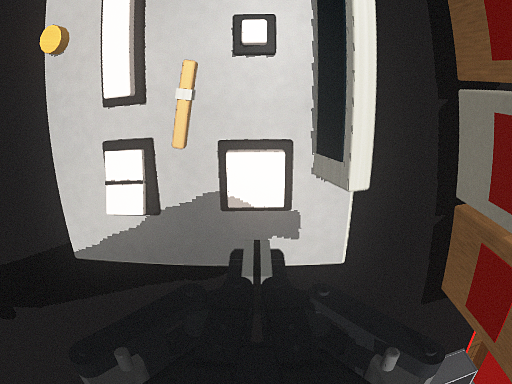

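The wrist view shows the rocker at (125,180) with its left end lowered: the depth profile gives 0.077 at 18 mm left of the pivot and 0.086 at the right end. So it is fully on. The large key is at (255,180). Next I'll press the large key.

{"method": "arm_command", "body": {"moves": [[0, 0, 0, 0.079, -0.02, 0, -1], [0, 0, 0, 0.079, -0.02, 0.1, -1], [0, 0, 0, 0.079, -0.02, 0.2, -1], [0, 0, 0, 0.079, -0.02, 0.25, -1], [0, 0, 0, 0.079, -0.02, 0.27, -1], [0, 0, 0, 0.079, -0.02, 0.28, -1], [0, 0, 0, 0.079, -0.02, 0.29, -1], [0, 0, 0, 0.079, -0.02, 0.29, -1]]}}

```text
clock: 4.5
tool_pos: [0.5995, -0.15, 0.091]
ee_rot: [[0.135, 0.991, 0.001], [0.991, -0.135, -0.0], [-0.0, 0.001, -1.0]]
wrist_force: [-0.6, 0.7, 0.4]
finger_gap: 0.001
finger_force: 0.0
```

{"method": "arm_command", "body": {"moves": [[0, 0, 0, 0, 0, 0.01, -1], [0, 0, 0, 0, 0, 0.015, -1], [0, 0, 0, 0, 0, 0.015, -1]]}}

```text
clock: 4.75
tool_pos: [0.6002, -0.1501, 0.0873]
ee_rot: [[0.135, 0.991, 0.002], [0.991, -0.135, -0.0], [-0.0, 0.002, -1.0]]
wrist_force: [0.6, 0.0, 2.2]
finger_gap: 0.0
finger_force: 1.1
```

{"method": "arm_command", "body": {"moves": [[0, 0, 0, 0, 0, 0.01, -1], [0, 0, 0, 0, 0, 0.015, -1], [0, 0, 0, 0, 0, 0.015, -1]]}}

```text
clock: 5.0
tool_pos: [0.6004, -0.1501, 0.0857]
ee_rot: [[0.135, 0.991, 0.002], [0.991, -0.135, -0.002], [-0.002, 0.002, -1.0]]
wrist_force: [-5.8, -0.1, 19.0]
finger_gap: 0.001
finger_force: 10.0
```

{"method": "arm_command", "body": {"moves": [[0, 0, 0, 0, 0, 0.01, -1], [0, 0, 0, 0, 0, 0.01, -1], [0, 0, 0, 0, 0, 0.01, -1]]}}

```text
clock: 5.25
tool_pos: [0.6005, -0.1501, 0.0854]
ee_rot: [[0.135, 0.991, 0.002], [0.991, -0.135, -0.003], [-0.003, 0.002, -1.0]]
wrist_force: [-12.8, 1.0, 35.0]
finger_gap: -0.004
finger_force: 17.8
```

The key bottomed at 35 N with the tip at 0.071. I'll lift and move over the start bar.

{"method": "arm_command", "body": {"moves": [[0, 0, 0, 0, 0, -0.05, -1], [0, 0, 0, 0, 0, -0.2, -1], [0, 0, 0, 0, 0, -0.3, -1], [0, 0, 0, 0.2, -0.2, -0.3, -1], [0, 0, 0, 0.416, -0.412, -0.3, -1], [0, 0, 0, 0.416, -0.412, -0.3, -1], [0, 0, 0, 0.416, -0.412, -0.3, -1], [0, 0, 0, 0.416, -0.412, -0.3, -1]]}}

```text
clock: 5.92
tool_pos: [0.5079, -0.0279, 0.1554]
ee_rot: [[0.127, 0.992, -0.002], [0.992, -0.127, 0.001], [0.0, -0.002, -1.0]]
wrist_force: [-0.3, -0.1, 0.1]
finger_gap: -0.001
finger_force: 0.0
```

```bash
python3 -c "
from plant import robot,eyes
from h import *
o=robot.get_obs()
plan(-.0508,-.004,.094,o)
p,d=eyes.read_camera('top')
m=np.load('top.npz')
def top(u,v): 
    dd=np.median(d[v-1:v+2,u-1:u+2]);r=np.r_[(u-m['cx'])/m['fx'],(v-m['cy'])/m['fy'],1]*dd;return (m['R'].T@(r-m['t'])).round(4)
d0=m['d'];print('large key',top(301,157),'change mm',1e3*(np.median(d[155:160,299:304])-np.median(d0[155:160,299:304])))
p,d=eyes.read_camera('wrist');cv2.imwrite('pics/w4.png',p[:,:,::-1])
"
```

```text
turn [-0.0009 -0.0002 -0.0018] shift [-0.015  0.021  0.246] target [ 0.5125 -0.0322  0.094 ]
t 5.9167 pos [ 0.5079 -0.0279  0.1554] F [-0.3 -0.1  0.1] gap -0.001
large key [ 0.6078 -0.1491  0.0701] change mm 5.171418
```

View pics/w4.png

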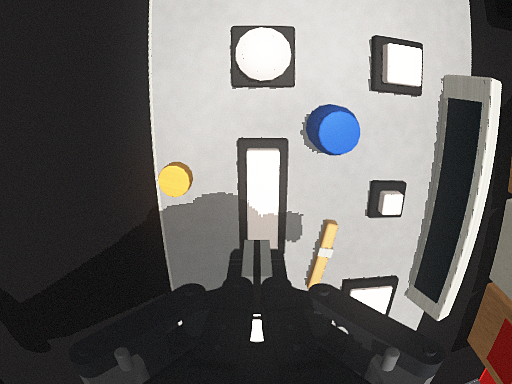

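The fingers (257,255) line up with the bar (263,195). The cap at (333,130) and peg at (322,250) are clear, and the depth shows the large key down. Now I'll press the bar.

{"method": "arm_command", "body": {"moves": [[0, 0, 0, 0, 0.015, 0.1, -1], [0, 0, 0, 0, 0.015, 0.2, -1], [0, 0, 0, 0, 0.015, 0.24, -1], [0, 0, 0, 0, 0.015, 0.26, -1], [0, 0, 0, 0, 0.015, 0.28, -1], [0, 0, 0, 0, 0.015, 0.29, -1], [0, 0, 0, 0, 0.015, 0.295, -1], [0, 0, 0, 0, 0.015, 0.295, -1]]}}

```text
clock: 6.68
tool_pos: [0.515, -0.0347, 0.0855]
ee_rot: [[0.136, 0.991, -0.001], [0.991, -0.136, -0.005], [-0.005, -0.0, -1.0]]
wrist_force: [-15.2, -2.9, 38.7]
finger_gap: -0.003
finger_force: 19.3
```

{"method": "arm_command", "body": {"moves": [[0, 0, 0, 0, 0, 0.005, -1], [0, 0, 0, 0, 0, 0.005, -1], [0, 0, 0, 0, 0, 0.005, -1]]}}

```text
clock: 6.93
tool_pos: [0.5151, -0.0347, 0.0852]
ee_rot: [[0.136, 0.991, -0.001], [0.991, -0.136, -0.006], [-0.006, 0.0, -1.0]]
wrist_force: [-18.3, -3.6, 49.2]
finger_gap: 0.003
finger_force: 24.9
```

Bottomed. I'll ease the force a little and hold for over two seconds.

{"method": "arm_command", "body": {"moves": [[0, 0, 0, 0, 0, -0.006, -1], [0, 0, 0, 0, 0, -0.006, -1], [0, 0, 0, 0, 0, -0.006, -1], [0, 0, 0, 0, 0, -0.006, -1], [0, 0, 0, 0, 0, -0.006, -1], [0, 0, 0, 0, 0, -0.006, -1], [0, 0, 0, 0, 0, -0.006, -1], [0, 0, 0, 0, 0, -0.006, -1]]}}

```text
clock: 7.6
tool_pos: [0.515, -0.0347, 0.0855]
ee_rot: [[0.136, 0.991, -0.001], [0.991, -0.136, -0.005], [-0.005, 0.0, -1.0]]
wrist_force: [-13.7, -2.3, 36.4]
finger_gap: 0.001
finger_force: 18.0
```

{"method": "arm_command", "body": {"moves": [[0, 0, 0, 0, 0, 0, -1], [0, 0, 0, 0, 0, 0, -1], [0, 0, 0, 0, 0, 0, -1], [0, 0, 0, 0, 0, 0, -1], [0, 0, 0, 0, 0, 0, -1], [0, 0, 0, 0, 0, 0, -1], [0, 0, 0, 0, 0, 0, -1], [0, 0, 0, 0, 0, 0, -1]]}}

```text
clock: 8.27
tool_pos: [0.5149, -0.0347, 0.0855]
ee_rot: [[0.136, 0.991, -0.001], [0.991, -0.136, -0.005], [-0.005, 0.0, -1.0]]
wrist_force: [-14.4, -2.9, 36.2]
finger_gap: 0.002
finger_force: 18.0
```

{"method": "arm_command", "body": {"moves": [[0, 0, 0, 0, 0, 0, -1], [0, 0, 0, 0, 0, 0, -1], [0, 0, 0, 0, 0, 0, -1], [0, 0, 0, 0, 0, 0, -1], [0, 0, 0, 0, 0, 0, -1], [0, 0, 0, 0, 0, 0, -1]]}}

```text
clock: 8.77
tool_pos: [0.5149, -0.0347, 0.0855]
ee_rot: [[0.136, 0.991, -0.001], [0.991, -0.136, -0.005], [-0.005, 0.0, -1.0]]
wrist_force: [-13.9, -2.0, 35.9]
finger_gap: 0.0
finger_force: 18.0
```

{"method": "arm_command", "body": {"moves": [[0, 0, 0, 0, 0, -0.04, -1], [0, 0, 0, 0, 0, -0.1, -1], [0, 0, 0, 0, 0, -0.25, -1], [0, 0, 0, 0, 0, -0.4, -1], [0, 0, 0, -0.2, -0.3, -0.6, -1], [0, 0, 0, -0.4, -0.5, -0.6, -1], [0, 0, 0, -0.4, -0.5, -0.6, -1], [0, 0, 0, -0.4, -0.5, -0.6, -1]]}}

```text
clock: 9.43
tool_pos: [0.379, -0.1149, 0.2322]
ee_rot: [[0.134, 0.991, 0.002], [0.991, -0.134, -0.0], [-0.0, 0.002, -1.0]]
wrist_force: [-0.2, -1.4, 0.5]
finger_gap: -0.004
finger_force: 0.0
```

```bash
python3 -c "
from plant import robot,eyes
from h import *
o=robot.get_obs();print(o['clock'],o['tool_pos'],o['wrist_force'])
m=np.load('top.npz');p,d=eyes.read_camera('top')
for n,u,v in (('large',301,157),('bar',262,186),('stop',230,182),('med',234,150),('small',267,154),('rockL',293,189),('rockR',303,190)):
    f=lambda a:np.median(a[v-1:v+2,u-1:u+2]);print(n,round(1e3*float(f(d)-f(m['d'])),1))
cv2.imwrite('pics/end.png',cv2.resize(p[:,:,::-1],(800,600)))
"
```

```text
9.4333 [ 0.37897003 -0.1148662   0.23218836] [-0.23261455 -1.40335466  0.47254053]
large 5.5
bar -0.8
stop 0.6
med 1.8
small 1.4
rockL 9.3
rockR -6.1
```

View pics/end.png

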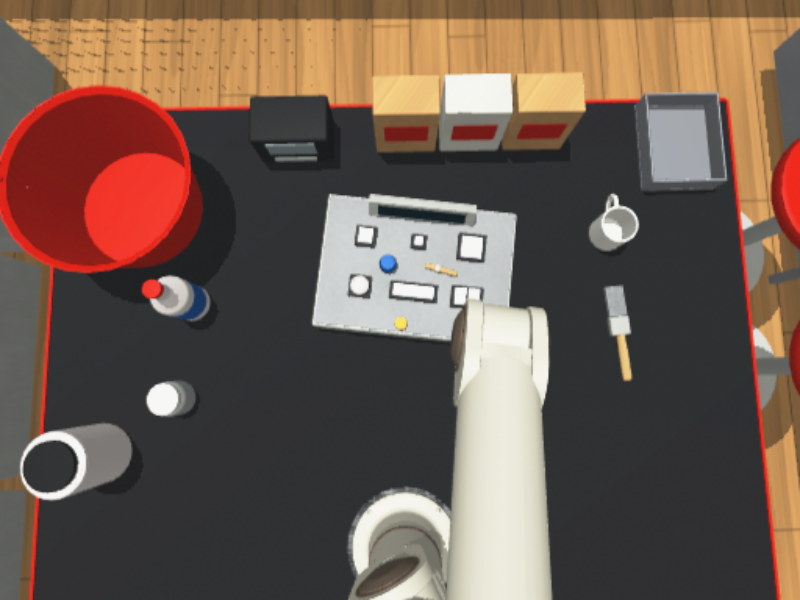

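The final view shows every bystander where it started: cap (388,263), peg (441,269), tokens (401,323). The rocker reads on, the large key down and the bar up, and the arm is clear of everything.

```bash
python3 -c "
from plant import job
print(job.job_done())"
```

```text
the job is handed in; nothing more can be done
None
```

I switched the rocker on, pressed the large key so it stayed down, and held the start bar down for over two seconds before letting it come up. The job is handed in at about 9.5 s, with every bystander where it started; the hand-in gave no verdict.

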